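# Re-index the swinging bench arm in the race service van

### The arm

A 6-joint arm with a two-finger parallel gripper is mounted at the origin on the work surface. World frame = base frame: x ahead of the robot, y to its left, z up, the work surface at z = 0. Lengths are in mm, angles in degrees, forces in N, time in s.
With the tool pointing down it reaches from about 350 to 850 mm from the base axis. Payload 8.1 kg.
Tool frame: the origin (TCP) lies midway between the tips of the shut fingers; the grasp point (between the pads) lies 19 mm behind it (r.grasp_offset is the distance from the TCP to the grasp point, in mm); z points along the fingers, x is the direction in which the jaws open and shut, and the axes are right-handed (so a half turn about z gives the same grasp; the last joint's range is limited). The gripper opens to 85 mm and grips with 20 to 120 N. Pads are 22 mm wide; open, the fingers measure 114 mm over their backs; the gripper's body (76 mm by 85 mm) begins 54 mm behind the grasp point. The pads swing forward as they close: fully open they stand 13 mm farther back than shut.
Start: joints at [-68.835, 7.471, 85.268, -0, 87.261, -4.893], TCP at [263.589, -539.005, 231.292] pointing down, gripper open.
Joint ranges: [-169.43, 169.43], [-51.17, 129.36], [1.28, 143.12], [-76.62, 256.62], [0, 156.53], [-152.29, 152.29]. Speed limits (degrees/s): [136.94, 136.94, 159.86, 180, 180, 180].

### API

Orientations are given as [roll, pitch, yaw] about the fixed x, y, z axes, in that order (R = Rz(yaw) Ry(pitch) Rx(roll)).
In Python, from bench import r, optics, hand_in gives the robot as it stands.
- The arm moves only by the shell command python3 -m pendant 'ROWS' [FORCE]. ROWS is JSON, a list of rows, each a list of 5 numbers: the opening, from 0 (shut) to 1 (fully open), then the shift along the tool's x, y, z in mm, then the turn about the tool's z in degrees. A call has 1 to 10 rows; each row shifts and turns the commanded pose from where the row before left it, along the tool's axes as they then stand; what a row does not reach is not made up. A row lasts 1/10 s, in which the tool goes at most 50 mm and 8.59 degrees, less where a joint would pass 70% of its speed; a pose out of reach is approached as far as the arm can. A call with a gripper value outside its range is refused whole. The fingers move at their own pace and stop on an object; FORCE is the grip in N (left out, the last holds). Time passes only in rows, so rows that do not move let the fingers close. It gives the time, the measured TCP pose, the force and the opening at its end, in the units of the state.
- r.sense(): the state, without advancing time (a new reading comes with each control period).
- optics.snapshot(name): name is "scene" or "top" or "wrist"; returns (picture, depth): 400x640x3 uint8, blue, green, red; 400x640 float32, mm along the optical axis (not along the pixel's ray), 0 where there is no reading.
- optics.camera_params(name): a dict with "camera_matrix" (3x3 intrinsics, pixels), "eye" and "orientation" of the camera in the world. Camera axes: x right, y down, z forward; pixel columns grow to the right and rows downward; lengths in mm; the calibration is good to about 2 mm. A picture is of the moment at which its call begins: read the wrist's pose just before it. camera_params takes no time and is no camera call; for the wrist camera it gives the pose at the moment of the call.
- hand_in(): hands the job in, once; it reports no verdict.
Trained networks look in the newest picture that a camera, given by its name, has taken for a name from the list of things; names that differ only in an ending like _2 or _b are one class to them, and where a whole thing is asked for, a point or a joint stands for the part that bears it (a point fixed in the world has none). Each returns a list of dicts, best first, with "score" (0 to 1); they miss things now and then, are a little off and sometimes report something else, mostly with a low value. They report only what shows in the picture. A call takes as long as a camera call. They do not tell look-alikes from the thing itself.
- optics.search_frame(camera, query): "at" ([x, y, z] in mm, in world coordinates, good to about 4 mm: the middle of the surface that is visible of it).
The state is a dict: "time": time; "joint_pos": joint angles; "qd": joint speeds; "joint_efforts": joint torques, N m; "tool_pos": TCP position; "tcp_rot": TCP orientation; "ft_force": force on the tool from outside, world axes, zero at the start; "wrist_torque": the same for the moment, N m; "finger_gap": finger opening in mm.
Only numpy, scipy, OpenCV 4.12 (cv2) and the standard library are available. Lean on these libraries where they do the work, as an engineer would, in place of code of your own. Each camera call takes 0.05 s, during which the arm holds its last target. There are 200 camera calls.

### The job

The swinging arm on the bench is locked by a spring index pin with a pull ring on top. Hook a fingertip under the ring, lift the pin out of its hole, swing the arm one hole over towards the side where the round drip pan stands, then let the pin drop fully home in that hole and move clear. Hook and pull gently, do not pinch the ring, and leave the bottle and the can standing where they are.

Things in the scene. Friction and masses are not known exactly. Their poses are not given: they have to be found in the camera images.
- index_base: Fixed block with an index plate 170 x 210 mm on top, plate top 45 mm above the bench. Origin: on the arm's vertical pivot, at bench height; x from the pivot along the middle hole (to the robot's left, turned a little towards it), y left of that, z up. Five 15 mm through holes on a 110 mm radius about the pivot at -50, -25, 0, 25, 50 degrees from x (48 mm apart); the pin starts in the middle one.
- swing_arm (a joint): Angle (rad) of the grey arm, 0 at the middle hole, positive counter-clockwise from above; holes 0.436 apart, limits +-1. Light friction (1.5 N at the pin), stays where left; locked within 0.015 when the pin is home. Flat bar 26 mm wide, 47 to 59 mm above the bench, 240 mm out from the pivot; round hub at the pivot, 44 mm wide, to 81 mm above the bench.
- index_pin (a joint): Lift (m) of the spring index pin, 0 home, at most 0.024; slides vertically in the arm 110 mm from the pivot. Pin 12 mm thick, round nose, 11 mm deep in the plate: above 0.012 the arm can swing. Let down between holes it rides on the plate at about 0.011 and drops in by itself within about 3 mm of a hole's centre. Spring: 5 N down when home, 8 N at the top.
- ring (a point): Centre of the pull ring fixed rigidly on the pin, rising and swinging with it; 129 mm above the bench with the pin home, 110 mm from the pivot. Upright round ring of 6 mm steel bar, clear opening 56 mm wide, facing along the arm: x outward along the arm, y level across the opening, z up. Underside of its top is 28 mm above this point. Below it: pin guide, 24 mm wide, to 83 mm above the bench.
- roller (a point): Middle of the black chain roller, 52 mm in diameter, on the outer end of the arm, 220 mm from the pivot, 88 mm above the bench; its axle ends 119 mm above the bench. Not to be handled.
- drip_pan: Round low dark steel drip pan, 122 mm across and 30 mm high, fixed on the bench to one side of the arm's end (+y of index_base, nearer the robot, or -y, farther off; differs each time): the arm goes one hole towards this side. Origin: centre of its underside.
- parts_tray: Rectangular low dark steel parts tray with two sprockets in it, 90 by 120 mm and 30 mm high, fixed on the bench on the other side of the arm. Origin: centre of its underside. Bystander.
- bidon: White plastic drinking bottle with a black cap, 72 mm in diameter and 190 mm high, standing loose on the bench beyond the block or past the arm's end. Origin: centre of its underside. Bystander, leave alone.
- lube_can: Slim aluminium can with a white cap, 54 mm in diameter and 170 mm high, standing loose on the bench beyond the block or past the arm's end. Origin: centre of its underside. Bystander, leave alone.
Mind the look-alikes: they are no part of the job. Leave any pink look-alike of the drip_pan alone.

How it is judged:
By the outcome, as a careful person would: the job done as asked, in the order asked, and still so for the second after the job is handed in, with the robot touching nothing.
It also fails if it takes over 45 s, if anything falls off the work surface, if the arm or the gripper's body presses on something with over 40 N, if the wrist force passes 120 N, or if a joint passes its speed limit or range.

## Working session

There is one attempt and no reset: what is moved stays moved. The work goes in short steps, Python scripts to look and compute and a shell command to move; the robot and the scene stay as the last step left them, time stands still between calls to the robot, and variables do not carry over. Pictures are saved under pics/ and viewed, about 8 in all and at most 12, crops included, and the job is handed in when it is done.

```bash
mkdir -p pics
python3 - <<'E'
from bench import r, optics
import cv2,numpy as np
ims=[]
for c in ["scene","top"]:
    p,d=optics.snapshot(c); cv2.imwrite(f"pics/{c}0.png",p); np.save(f"pics/{c}0.npy",d)
    P=optics.camera_params(c); K=np.array(P["camera_matrix"]); print(c,P)
    for q in ["index_base","swing_arm","ring","index_pin","roller","drip_pan","parts_tray","bidon","lube_can"]:
        print(q,[(np.round(x["at"]).tolist(),round(x["score"],2)) for x in optics.search_frame(c,q)[:3]])
s=r.sense(); print(s["time"],s["tool_pos"],s["tcp_rot"],s["ft_force"],s["finger_gap"])
E
```

```text
scene {'camera_matrix': array([[381.64709005,   0.        , 313.5706587 ],
       [  0.        , 381.64709005, 203.70675307],
       [  0.        ,   0.        ,   1.        ]]), 'eye': array([ 913.9252053 , -198.70486169,  700.41053512]), 'orientation': array([-142.79338473,   -0.48888018,   51.46510996])}
index_base [([620.0, 18.0, 47.0], 0.59)]
swing_arm [([608.0, 72.0, 70.0], 0.81)]
ring [([609.0, 77.0, 122.0], 0.81)]
index_pin [([607.0, 73.0, 127.0], 0.58)]
roller [([605.0, 73.0, 76.0], 0.72)]
drip_pan [([426.0, 131.0, 7.0], 0.66), ([349.0, 304.0, 5.0], 0.59), ([352.0, -108.0, 7.0], 0.56)]
parts_tray [([752.0, 180.0, 11.0], 0.9)]
bidon [([630.0, 313.0, 114.0], 0.95)]
lube_can [([798.0, -20.0, 158.0], 0.79)]
top {'camera_matrix': array([[377.64039823,   0.        , 318.12691644],
       [  0.        , 377.64039823, 194.94021653],
       [  0.        ,   0.        ,   1.        ]]), 'eye': array([532.94969185,  96.53814556, 783.74052862]), 'orientation': array([-177.65505428,   -0.56111868,  -91.35139525])}
index_base [([602.0, 18.0, 46.0], 0.6)]
swing_arm [([602.0, 82.0, 75.0], 0.77)]
ring [([596.0, 72.0, 152.0], 0.69)]
index_pin [([605.0, 76.0, 154.0], 0.68), ([777.0, -2.0, 159.0], 0.5)]
roller [([604.0, 82.0, 74.0], 0.74), ([775.0, -4.0, 160.0], 0.56)]
drip_pan [([357.0, -112.0, 6.0], 0.98), ([434.0, 123.0, 4.0], 0.75), ([358.0, 305.0, 4.0], 0.74)]
parts_tray [([753.0, 182.0, 8.0], 0.69)]
bidon [([616.0, 323.0, 131.0], 0.83), ([606.0, 18.0, 44.0], 0.65)]
lube_can [([774.0, -3.0, 160.0], 0.91)]
1.0 [ 263.58708069 -539.0046766   231.30592667] [ 1.79999009e+02 -4.29737749e-04 -6.39428651e+01] [-0.46822604  0.64087965  0.01069598] 85.26142360768338
```

View pics/scene0.png

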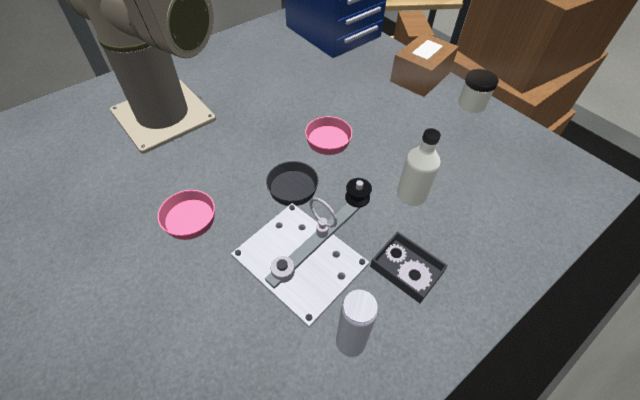

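View pics/top0.png

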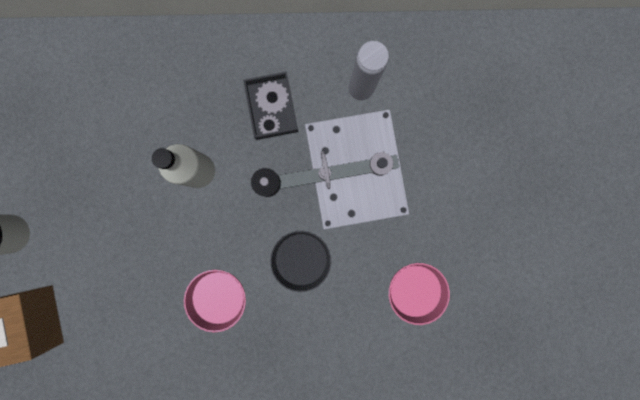

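The dark pan (scene 292,184; top 301,261) is the real one. The two pink ones (scene 187,214 and 329,135) are look-alikes. The dark pan is on the robot's side of the arm, so the swing is +y, counter-clockwise. Next I'll measure the geometry and shut the fingers to see their shape.

```bash
python3 -m pendant '[[0,0,0,0,0],[0,0,0,0,0],[0,0,0,0,0],[0,0,0,0,0],[0,0,0,0,0],[0,0,0,0,0],[0,0,0,0,0],[0,0,0,0,0]]' 20
cat > h.py <<'E'
import numpy as np,cv2
from scipy.spatial.transform import Rotation as Ro
from bench import r,optics
def cam(c):
    P=optics.camera_params(c); return np.array(P["camera_matrix"]),np.array(P["eye"]),Ro.from_euler("xyz",P["orientation"],degrees=True).as_matrix()
def ray(c,u,v,z,C=None):
    K,e,R=C or cam(c); d=R@np.linalg.inv(K)@[u,v,1]; return e+d*(z-e[2])/d[2]
def cloud(d,C):
    K,e,R=C; v,u=np.nonzero(d>0); z=d[v,u]
    return u,v,(R@(np.linalg.inv(K)@np.vstack([u,v,np.ones_like(u)])*z)).T+e
E
python3 - <<'E'
from h import *
for c in ["top","scene"]:
    d=np.load(f"pics/{c}0.npy"); u,v,X=cloud(d,cam(c))
    def sel(x0,x1,y0,y1,z0,z1):
        m=(X[:,0]>x0)&(X[:,0]<x1)&(X[:,1]>y0)&(X[:,1]<y1)&(X[:,2]>z0)&(X[:,2]<z1); return X[m]
    hub=sel(560,680,-80,0,74,88); ax=sel(540,640,130,230,90,125)
    mid=lambda P:((P.min(0)+P.max(0))/2).round(1)
    print(c,"hub",hub.mean(0).round(1),mid(hub),len(hub),"roller",ax.mean(0).round(1),mid(ax),len(ax))
    rg=sel(540,660,40,120,100,175)
    m2=rg[:,:2].mean(0); w,V=np.linalg.eigh(np.cov((rg[:,:2]-m2).T))
    print("ring",rg.mean(0).round(1),mid(rg),rg.min(0).round(1),rg.max(0).round(1),len(rg),V[:,1],np.sqrt(w))
print("hub ray",ray("top",382,163,81),"axle",ray("top",264,182,119),"scene hub",ray("scene",283,266,81),"axle",ray("scene",360,184,119))
p,_=optics.snapshot("wrist"); a=cv2.imread("pics/top0.png")[225:335,180:460]
cv2.imwrite("pics/w1.png",np.vstack([p,cv2.resize(a,(640,200))]))
print(r.sense()["finger_gap"])
E
```

```text
time: 1.8
tool_pos: [263.6, -539.0, 231.3]
tcp_rot: [-180.0, -0.0, -63.9]
ft_force: [0.1, -0.5, 0.3]
finger_gap: -0.1
top hub [620.  -32.3  78.6] [620.5 -31.1  78.4] 137 roller [587.3 184.1 106.1] [588.  184.4 111.2] 647
ring [602.4  76.1 140.7] [603.2  75.7 132.1] [571.   68.4 100.1] [635.5  82.9 164.1] 195 [-0.98752057 -0.15749008] [ 2.32401665 17.3567036 ]
scene hub [622.9 -33.6  77.6] [621.1 -33.2  79.5] 257 roller [589.3 182.1 107.6] [587.  183.8 106.3] 427
ring [605.4  74.8 130.6] [604.2  75.4 132.7] [571.   66.8 100.3] [637.4  84.1 165. ] 286 [-0.98852602 -0.15105065] [ 2.44209669 19.48857029]
hub ray [618.61461178 -31.98344866  81.        ] axle [585.03270484 184.1895348  119.        ] scene hub [625.96281898 -33.41492907  81.        ] axle [590.32383901 183.69618952 119.        ]
-0.1708993619804763
```

View pics/w1.png

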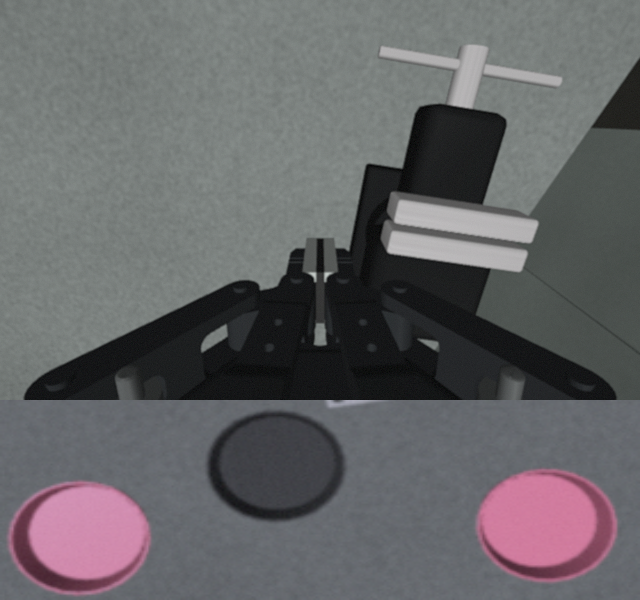

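The wrist view shows the shut pads at (320,250) and a gap between the fingers behind them at (320,310). The lower strip confirms the dark pan and the two pink look-alikes. Next I'll enlarge the gap and measure it.

Run:
```python
from h import *
C=cam("wrist"); s=r.sense(); T=np.array(s["tool_pos"]); Rt=Ro.from_euler("xyz",s["tcp_rot"],degrees=True).as_matrix()
p,d=optics.snapshot("wrist"); K,e,R=C; print("cam in tool",(Rt.T@(e-T)).round(1), (Rt.T@R).round(2).tolist())
u,v,X=cloud(d,C); Y=(X-T)@Rt
m=(v>=225)&(v<400)&(u>300)&(u<342)
G={ (a,b):y for a,b,y in zip(u[m],v[m],Y[m])}
for vv in list(range(236,400,8)):
    print(vv,[G[(x,vv)].round(0).astype(int).tolist() if (x,vv) in G else 0 for x in range(302,340,5)])
cv2.imwrite("pics/w2.png",cv2.resize(p[220:400,220:420],None,fx=3.3,fy=3.3,interpolation=cv2.INTER_CUBIC))
```

```text
cam in tool [   0.5  -67.  -142.2] [[1.0, -0.0, -0.0], [0.0, 0.96, 0.27], [0.0, -0.27, 0.96]]
236 [[-22, 83, 232], [-16, 82, 230], [-10, 82, 230], [-3, 82, 231], [3, 82, 231], [10, 83, 232], [16, 83, 232], [22, 82, 231]]
244 [[-22, 93, 231], [-5, -10, -10], [-3, -10, -11], [-1, -11, -12], [1, -11, -11], [4, -11, -12], [6, -10, -10], [22, 94, 232]]
252 [[-8, -7, -12], [-5, -10, -18], [-3, -11, -19], [-1, -11, -20], [1, -10, -19], [4, -10, -19], [6, -11, -20], [8, -6, -10]]
260 [[-7, -6, -18], [-5, -11, -28], [-3, -10, -27], [-1, -11, -27], [1, -11, -28], [3, -10, -27], [5, -11, -27], [8, -6, -19]]
268 [[-7, -7, -27], [-4, -11, -34], [-3, -10, -33], [-1, -11, -34], [1, -10, -33], [3, -11, -35], [5, -10, -33], [7, -7, -27]]
276 [[-6, -13, -45], [-4, -12, -43], [-2, -12, -43], [-1, -9, -38], [1, -9, -37], [3, -12, -42], [5, -12, -42], [6, -13, -44]]
284 [[-6, -11, -47], [-4, -11, -46], [-2, -11, -46], [-1, -5, -37], [1, -6, -37], [3, -12, -47], [5, -11, -47], [6, -12, -48]]
292 [[-5, -12, -52], [-4, -11, -51], [-2, -10, -50], [-1, -2, -37], [1, -2, -37], [3, -11, -51], [4, -12, -52], [6,
[... 938 characters left out ...]
 [1, -10, -79], [2, -10, -78], [3, -11, -80], [5, -11, -79]]
364 [[-4, -11, -82], [-3, -10, -81], [-1, -10, -81], [0, -10, -81], [1, -11, -82], [2, -11, -83], [3, -10, -81], [4, -10, -81]]
372 [[-4, -11, -85], [-2, -10, -84], [-1, -10, -83], [0, -11, -84], [1, -11, -84], [2, -11, -85], [3, -11, -84], [4, -11, -84]]
380 [[-3, -11, -86], [-2, -11, -86], [-1, -11, -87], [0, -11, -86], [1, -11, -87], [2, -10, -85], [3, -11, -86], [4, -10, -86]]
388 [[-3, -10, -88], [-2, -11, -89], [-1, -10, -88], [0, -12, -89], [1, -12, -89], [2, -10, -88], [3, -11, -89], [4, -11, -88]]
396 [[-3, -10, -90], [-2, -11, -90], [-1, -12, -92], [0, -10, -90], [1, -11, -91], [2, -10, -90], [3, -10, -90], [4, -10, -90]]
```

View pics/w2.png

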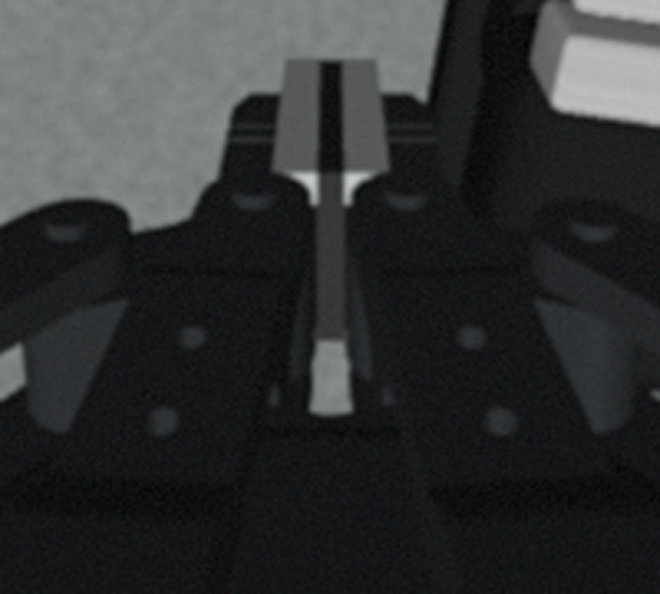

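The shut pads stand about 2 mm proud of the finger bodies, which makes a ledge 37 mm behind the tip. With the tool vertical, I can straddle the ring's top bar, bring one pad's ledge under it and lift without squeezing.

The arm direction is about 98.8°, the pivot about (620,-33) and the ring about (603.5,75.6). The tool yaw should therefore be -81.2°.

```bash
python3 -m pendant '[[0.45,0,0,-3,8.5],[0.45,0,0,-3,8.5],[0.45,0,0,-3,0.3],[0.45,-37,-28.7,0,0],[0.45,-37,-28.7,0,0],[0.45,-37,-28.7,0,0],[0.45,-37,-28.7,0,0],[0.45,-37,-28.7,0,0],[0.45,-37,-28.7,0,0],[0.45,-37,-28.7,0,0]]' 20
python3 -m pendant '[[0.45,-37,-28.7,0,0],[0.45,-37,-28.7,0,0],[0.45,-37,-28.7,0,0],[0.45,-37,-28.7,0,0],[0.45,-37,-28.7,0,0],[0.45,-37,-28.7,0,0],[0.45,-37,-28.7,0,0],[0.45,-37,-28.7,0,0],[0.45,0,0,0,0],[0.45,0,0,0,0]]'
python3 - <<'E'
from h import *
s=r.sense(); T=np.array(s["tool_pos"]); Rt=Ro.from_euler("xyz",s["tcp_rot"],degrees=True).as_matrix(); C=cam("wrist")
p,d=optics.snapshot("wrist"); u,v,X=cloud(d,C); Y=(X-T)@Rt
m=(X[:,2]>100)&(X[:,2]<170)&(abs(X[:,0]-603)<50)&(abs(X[:,1]-75)<30)
print(T,s["tcp_rot"],s["finger_gap"],"ring tool",Y[m].mean(0).round(1),Y[m].min(0).round(1),Y[m].max(0).round(1),m.sum(),"top",X[m][:,2].max())
t=m&(X[:,2]>150); print("ringtop world",X[t].mean(0).round(1),"tool x",np.percentile(Y[t][:,0],[2,50,98]).round(1),"y",Y[t][:,1].mean(),"z",Y[t][:,2].min())
w,V=np.linalg.eigh(np.cov(X[m][:,:2].T)); print(V[:,1])
cv2.imwrite("pics/w3.png",p)
E
```

```text
time: 2.9
tool_pos: [423.3, -250.8, 240.7]
tcp_rot: [-180.0, -0.0, -81.0]
ft_force: [1.3, -0.8, 0.0]
finger_gap: 38.5
time: 3.9
tool_pos: [604.6, 76.2, 239.8]
tcp_rot: [179.9, -0.0, -80.9]
ft_force: [-0.3, -0.4, 0.9]
finger_gap: 38.3
[604.59096075  76.20052137 239.76921152] [ 1.79943483e+02 -5.48242485e-03 -8.09032765e+01] 38.33052078789515 ring tool [ 0.9 -4.7 93.2] [ -7.6 -32.   75.9] [  9.1  32.7 139.7] 732 top 163.9130772909895
ringtop world [606.5  75.5 158.4] tool x [-1.6  0.7  3.7] y -1.8576077081220608 z 75.85910188447248
[-0.98872093 -0.14976955]
```

View pics/w3.png

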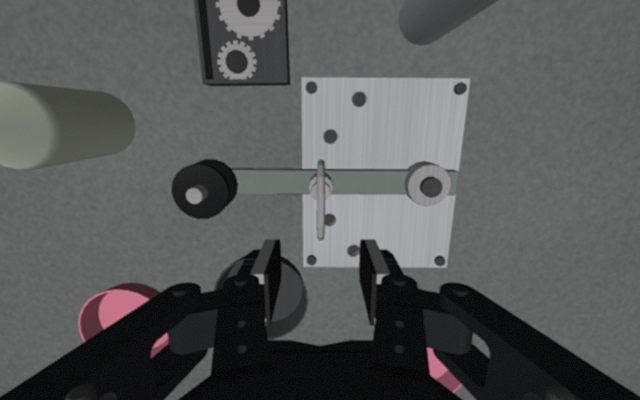

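The ring (u≈320, v 160–240) is centred between the open fingers, with residual offsets of x≈+0.7 and y≈0.4 mm. I'll go down to straddle it, then narrow the gap to about 9 mm below the bar.

```bash
python3 -m pendant '[[0.45,0.7,0,30,0],[0.45,0,0,35,0],[0.45,0,0,35,0],[0.45,0,0,27,0],[0.45,0,0,0,0]]'
python3 -m pendant '[[0.2,0,0,0,0],[0.2,0,0,0,0],[0.2,0,0,0,0],[0.13,0,0,0,0],[0.13,0,0,0,0],[0.1,0,0,0,0],[0.1,0,0,0,0],[0.1,0,0,0,0]]'
python3 - <<'E'
from h import *
p,_=optics.snapshot("scene"); cv2.imwrite("pics/s4.png",cv2.resize(p[100:300,220:440],None,fx=3,fy=3,interpolation=cv2.INTER_CUBIC))
p,_=optics.snapshot("wrist"); cv2.imwrite("pics/w4.png",cv2.resize(p[200:400,220:420],None,fx=3,fy=3,interpolation=cv2.INTER_CUBIC))
E
```

```text
time: 4.45
tool_pos: [600.9, 72.6, 108.6]
tcp_rot: [179.5, 0.0, -81.3]
ft_force: [-0.8, -0.0, -0.5]
finger_gap: 38.5
time: 5.25
tool_pos: [604.6, 74.4, 113.2]
tcp_rot: [180.0, 0.0, -81.2]
ft_force: [0.3, 0.6, -0.8]
finger_gap: 8.8
```

View pics/w4.png

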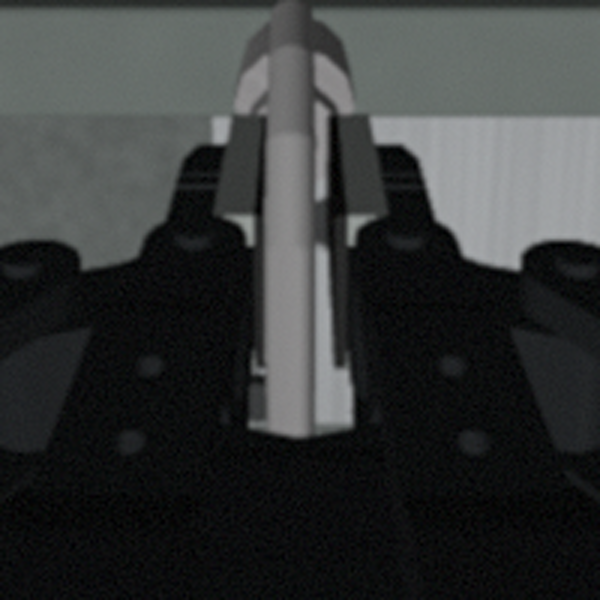

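View pics/s4.png

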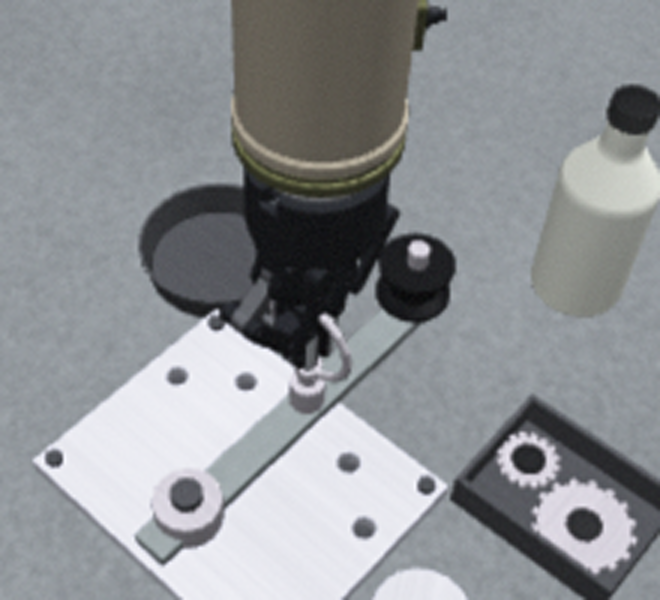

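The bar passes between the fingers, above the pads and closer to the left one: clearances are about 1.5 mm left and 4.7 mm right. I'll shift +x so the left ledge goes under it, checking force.

```bash
python3 -m pendant '[[0.1,0.5,0.4,0,0],[0.1,0.5,0.4,0,0],[0.1,0,0,0,0],[0.1,0,0,0,0]]'
python3 -m pendant '[[0.1,0,0,-2,0],[0.1,0,0,-2,0],[0.1,0,0,0,0],[0.1,0,0,0,0]]'
```

```text
time: 5.75
tool_pos: [604.0, 73.2, 113.3]
tcp_rot: [180.0, 0.0, -81.2]
ft_force: [-0.2, 1.1, -0.2]
finger_gap: 8.4
time: 6.15
tool_pos: [604.2, 73.3, 117.5]
tcp_rot: [-180.0, -0.0, -81.2]
ft_force: [-0.0, -0.0, -0.2]
finger_gap: 8.4
```

```bash
python3 -m pendant '[[0.1,0,0,-2,0],[0.1,0,0,-2,0],[0.1,0,0,0,0],[0.1,0,0,0,0]]'
python3 - <<'E'
from h import *
p,_=optics.snapshot("wrist"); cv2.imwrite("pics/w5.png",cv2.resize(p[200:400,220:420],None,fx=3,fy=3,interpolation=cv2.INTER_CUBIC))
f=[]
for i in range(6): optics.camera_params("wrist"); f.append(r.sense()["ft_force"])
print(np.mean(f,0).round(2))
for q in ["ring"]: print(optics.search_frame("wrist",q)[:2])
E
```

```text
time: 6.55
tool_pos: [603.7, 73.7, 121.1]
tcp_rot: [180.0, 0.0, -81.2]
ft_force: [-0.4, 3.4, -1.0]
finger_gap: 8.7
[-1.05  3.53 -1.18]
[]
```

View pics/w5.png

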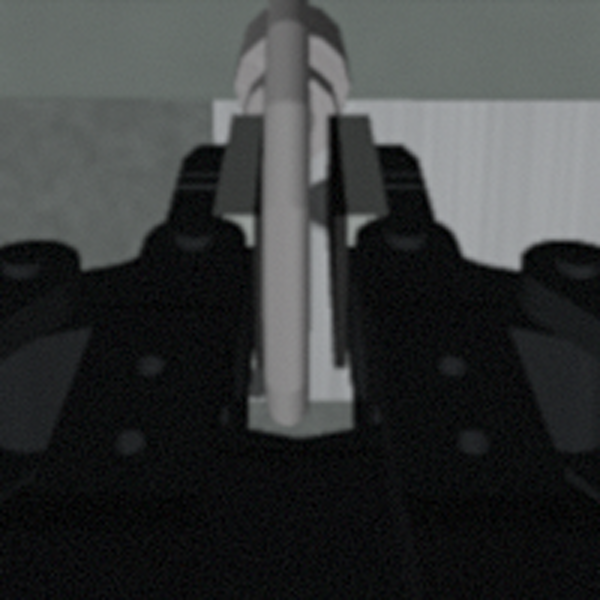

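The bar (262–307) sits close to the left wall, but the 3.5 N sideways force says the pad's edge is touching its flank. I'll go down, seat farther in +x and lift again.

```bash
python3 -m pendant '[[0.1,0,0,4,0],[0.1,0,0,2,0],[0.1,0.6,0,0,0],[0.1,0.6,0,0,0],[0.1,0,0,0,0],[0.1,0,0,0,0]]'
python3 -m pendant '[[0.1,0,0,-2,0],[0.1,0,0,-2,0],[0.1,0,0,-2,0],[0.1,0,0,0,0],[0.1,0,0,0,0]]'
python3 -m pendant '[[0.1,0,0,-2,0],[0.1,0,0,-2,0],[0.1,0,0,0,0],[0.1,0,0,0,0]]'
```

```text
time: 7.25
tool_pos: [604.0, 72.3, 115.1]
tcp_rot: [180.0, 0.0, -81.2]
ft_force: [0.3, 2.9, -2.1]
finger_gap: 8.1
time: 7.75
tool_pos: [603.9, 72.2, 121.0]
tcp_rot: [180.0, 0.0, -81.2]
ft_force: [-1.5, 3.9, -5.9]
finger_gap: 8.7
time: 8.15
tool_pos: [604.1, 72.2, 125.4]
tcp_rot: [180.0, 0.0, -81.2]
ft_force: [-1.6, 5.2, -5.6]
finger_gap: 8.6
```

The vertical force is now -5.6 N, so the pin is lifting on a single ledge. I'll raise it to about 17 mm.

```bash
python3 -m pendant '[[0.1,0,0,-3,0],[0.1,0,0,-3,0],[0.1,0,0,-3,0],[0.1,0,0,-2,0],[0.1,0,0,0,0],[0.1,0,0,0,0]]'
python3 - <<'E'
from h import *
s=r.sense();C=cam("wrist"); p,d=optics.snapshot("wrist"); T=np.array(s["tool_pos"])
cv2.imwrite("pics/w6.png",p)
for c in ["scene","top"]:
    C=cam(c); p,d=optics.snapshot(c); u,v,X=cloud(d,C)
    if c=="scene": cv2.imwrite("pics/s6.png",cv2.resize(p[100:300,220:440],None,fx=3,fy=3,interpolation=cv2.INTER_CUBIC))
    m=(X[:,2]>95)&(X[:,2]<118)&(abs(X[:,0]-603)<14)&(abs(X[:,1]-72)<14); print(c,m.sum(),X[m].mean(0).round(1) if m.sum() else "")
print(s["ft_force"].round(1),T.round(1))
E
```

```text
time: 8.75
tool_pos: [604.1, 72.1, 136.4]
tcp_rot: [180.0, 0.0, -81.2]
ft_force: [-0.8, 5.1, -7.3]
finger_gap: 8.8
scene 39 [608.4  72.1 106.7]
top 0 
[-0.8  5.1 -7.3] [604.1  72.1 136.4]
```

View pics/s6.png

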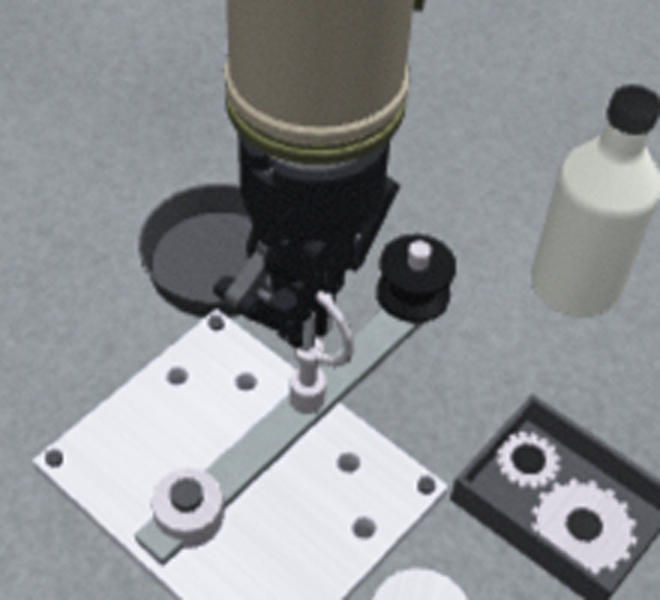

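The scene crop shows the pin lifted: bare rod at (308,365) above the guide, with the ring on the fingertip. I'll swing counter-clockwise about the pivot, 2.5° per row.

```bash
python3 -m pendant '[[0.1,0.1,4.64,0,-2.5],[0.1,0.1,4.64,0,-2.5],[0.1,0.1,4.64,0,-2.5],[0.1,0.1,4.64,0,-2.5],[0.1,0,0,0,0],[0.1,0,0,0,0]]'
```

```text
time: 9.5
tool_pos: [585.5, 67.6, 136.2]
tcp_rot: [179.9, 0.0, -71.2]
ft_force: [-3.5, 4.5, -6.7]
finger_gap: 8.6
```

```bash
python3 -m pendant '[[0.1,0.1,4.64,0,-2.5],[0.1,0.1,4.64,0,-2.5],[0.1,0.1,4.64,0,-2.5],[0.1,0.1,4.64,0,-2.5],[0.1,0.1,4.64,0,-2.5],[0.1,0.1,4.64,0,-2.5],[0.1,0,0,0,0],[0.1,0,0,0,0],[0.1,0,0,0,0]]'
cat > arm.py <<'E'
from h import *
def fit(tag):
    for c in ["scene","top"]:
        C=cam(c); p,d=optics.snapshot(c); u,v,X=cloud(d,C); cv2.imwrite(f"pics/{c}_{tag}.png",p)
        rel=X[:,:2]-[620.3,-33.1]; rho=np.hypot(*rel.T); a=np.degrees(np.arctan2(rel[:,1],rel[:,0]))-98.8
        m=(rho>195)&(rho<250)&(X[:,2]>65)&(X[:,2]<125)&(abs(a)<45)
        P=X[m]; mid=(P.min(0)+P.max(0))/2; b=np.degrees(np.arctan2(mid[1]+33.1,mid[0]-620.3))-98.8
        print(c,"roller",m.sum(),P.mean(0).round(1),"angle mean",a[m].mean().round(2),"mid",b.round(2))
    s=r.sense(); print(s["time"],s["tool_pos"].round(1),s["tcp_rot"].round(1),s["ft_force"].round(1))
E
python3 -c "from arm import *; fit('a')"
```

```text
time: 10.4
tool_pos: [560.4, 55.1, 136.0]
tcp_rot: [179.9, 0.0, -56.3]
ft_force: [-3.5, 3.1, -6.6]
finger_gap: 8.4
scene roller 462 [507.6 147.6  97. ] angle mean 23.18 mid 24.05
top roller 88 [498.7 169.4 105. ] angle mean 22.15 mid 22.05
10.5 [560.4  55.1 135.9] [179.9   0.  -56.3] [-4.3  3.9 -6.6]
```

```bash
python3 -m pendant '[[0.1,0,0,2,0],[0.1,0,0,2,0],[0.1,0,0,2,0],[0.1,0,0,2,0],[0.1,0,0,2,0],[0.1,0,0,1,0],[0.1,0,0,0,0],[0.1,0,0,0,0]]'
python3 - <<'E'
from h import *
print(r.sense()["ft_force"].round(1))
p,_=optics.snapshot("scene"); cv2.imwrite("pics/s7.png",cv2.resize(p[100:300,200:420],None,fx=3,fy=3,interpolation=cv2.INTER_CUBIC))
E
```

```text
time: 11.3
tool_pos: [560.6, 55.2, 125.2]
tcp_rot: [179.9, 0.0, -56.3]
ft_force: [-3.9, 4.0, -5.7]
finger_gap: 8.8
[-3.9  4.  -5.7]
```

View pics/s7.png

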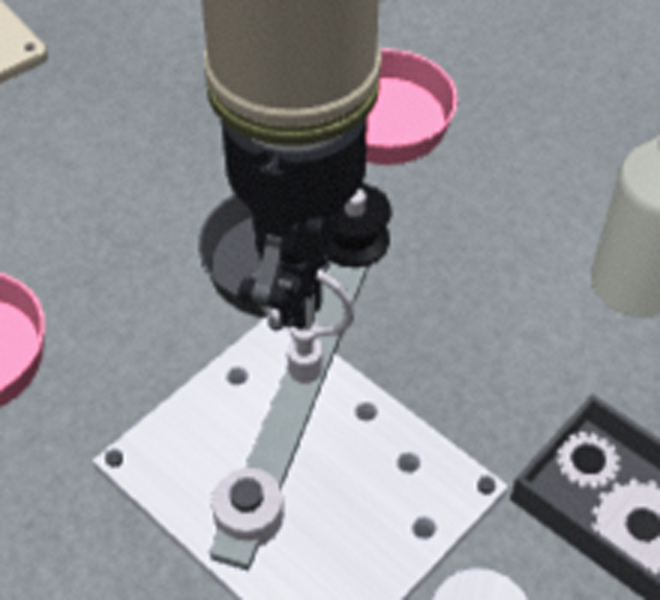

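At TCP z 125 the hook still carries 5.7 N, so the pin has entered the hole. The holes left free are +50° at (237,376) and the 0, -25 and -50° ones on the right, so it is the +25° hole. I'll lower it home, centre, open and leave upwards.

```bash
python3 -m pendant '[[0.1,0,0,2,0],[0.1,0,0,2,0],[0.1,0,0,2,0],[0.1,0,0,2,0],[0.1,0,0,2,0],[0.1,0,0,2,0],[0.1,-1,0,0,0],[0.1,-1,0,0,0],[0.1,0,0,0,0]]'
python3 -m pendant '[[0.3,-0.5,0,0,0],[0.45,0,0,0,0],[0.45,0,0,0,0],[0.45,0,0,0,0],[0.45,0,0,0,0]]'
```

```text
time: 12.25
tool_pos: [561.1, 56.5, 114.5]
tcp_rot: [-179.9, -0.1, -56.3]
ft_force: [0.6, -0.7, -0.8]
finger_gap: 8.4
time: 12.75
tool_pos: [559.9, 57.4, 113.2]
tcp_rot: [180.0, 0.0, -56.2]
ft_force: [0.5, -0.2, 0.6]
finger_gap: 38.3
```

```bash
python3 -m pendant '[[0.45,0,0,-15,0],[0.45,0,0,-30,0],[0.45,0,0,-40,0],[0.45,0,0,-45,0],[0.45,0,45,0,0],[0.45,0,45,0,0],[0.45,0,45,0,0],[0.45,0,45,0,0],[0.45,0,0,0,0],[0.45,0,0,0,0]]'
python3 - <<'E'
from arm import *
fit('z')
for c in ["scene","top"]:
    C=cam(c); p,d=optics.snapshot(c); u,v,X=cloud(d,C)
    t=np.radians(123.8); n=np.array([np.cos(t),np.sin(t)]); q=np.array([-n[1],n[0]])
    rel=X[:,:2]-[620.3,-33.1]; m=(abs(rel@n-110)<15)&(abs(rel@q)<45)&(X[:,2]>95)
    P=X[m]; print(c,"ring",m.sum(),"z",np.percentile(P[:,2],[1,99]).round(1),"lateral",np.percentile(rel[m]@q,[1,99]).round(1),"radial",(rel[m]@n).mean().round(1))
    for k in ["bidon","lube_can"]: print(k,[np.round(x["at"]).tolist() for x in optics.search_frame(c,k)[:1]])
a=cv2.imread("pics/scene_z.png"); cv2.imwrite("pics/fin.png",a)
E
```

```text
time: 13.75
tool_pos: [410.3, -43.0, 244.8]
tcp_rot: [-179.9, -0.1, -56.3]
ft_force: [-0.4, 0.3, -0.1]
finger_gap: 38.6
scene roller 570 [504.7 146.7  97.9] angle mean 23.95 mid 24.48
top roller 656 [499.9 150.2 105.3] angle mean 24.5 mid 24.52
13.85 [411.1 -42.3 244.3] [-1.799e+02 -1.000e-01 -5.620e+01] [ 0.2  1.2 -0.6]
scene ring 301 z [ 96.1 163.6] lateral [-33.6  29.7] radial 108.3
bidon [[633.0, 315.0, 114.0]]
lube_can [[796.0, -22.0, 158.0]]
top ring 224 z [ 98.1 162.7] lateral [-33.2  30.4] radial 110.9
bidon [[616.0, 322.0, 131.0]]
lube_can [[775.0, -4.0, 163.0]]
```

View pics/fin.png

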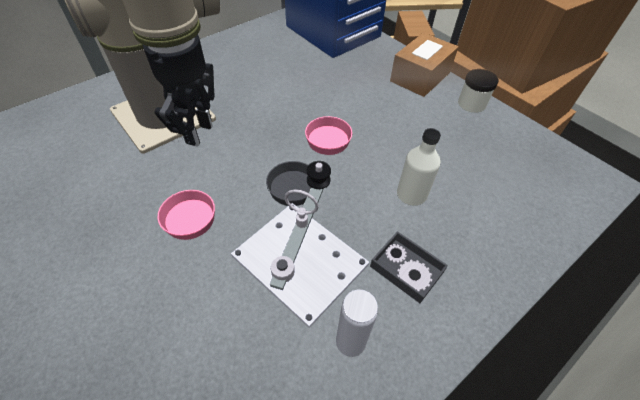

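The arm is one hole towards the dark pan, with the roller at (318,172). The ring top is back at its home height of about 163 mm, and the bottle and can are unmoved.

```bash
python3 -c "from bench import hand_in; print(hand_in())"
```

```text
the job is handed in; nothing more can be done
None
```

The pin is home in the next hole towards the dark drip pan (+25°), the gripper is clear, and the job is handed in at about 14 s of the 45 s allowed.

**How it went:** I put the ledge of one finger pad under the ring's top bar, with the fingers about 9 mm apart so the ring was never squeezed. I lifted the pin about 17 mm (7 N), swung the arm 25° counter-clockwise, lowered the pin until the load came off, opened the fingers and withdrew. The first hooking try only touched the bar's flank (3.5 N sideways), so I lowered, shifted about 1 mm and hooked again.

**Last checks:**
- **Pin:** the ring top measures 163–164 mm, the height for a pin fully home. The pin kept loading the hook below 11 mm of lift, so it had dropped into the hole.
- **Arm angle:** the cameras put it at about 24.5°. That is about half a degree short of 25°, within what they can resolve.
- **Bottle and can:** the detected positions match the first pictures to within about 3 mm, and both are standing.
- **Contact:** wrist force is near zero with the gripper clear, and the highest reading I saw was about 9 N.

No check failed or disagreed beyond that half degree.

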